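# Hang the storage hook on the sloping board's two pins

## Task

Pick up the orange storage hook from the garage bench and hang it on the sloping board: both holes of its back plate over the two brass pins, the hook's nose pointing up the slope. Feel for the pins rather than forcing the hook, ease it fully home so that the plate lies flush on the grey pin bar before you let go, and leave the other things on the bench where they are.

Things in the scene. Friction and masses are not known exactly. Their poses are not given: they have to be found in the camera images.
- hook: Loose garage storage hook, 0.2 to 0.45 kg, lying on its dark steel back plate: 60 (x) x 160 (y) x 6 mm (z), two 12 mm through holes at x = 0, y = +60 and -60 mm. An orange arm stands up along +z from the plate's middle and ends in a nose pointing along +x. Origin: centre of the plate's underside; y along the plate's length, z out of the plate.
- hook_grip (a point): Point inside the hook's orange arm, 28 mm along z from the hook's origin, hook's axes. The arm is 22 (x) x 24 (y) mm in section and reaches from the plate (z = 6 mm) to z = 61 mm. Grip it here across the 24 mm, the fingers closing along y, below the nose.
- hook_nose (a point): Tip of the hook's nose, 50 mm along x and 54 mm along z from the hook's origin, hook's axes. The nose is 24 mm wide (y) and 14 mm thick: z 47 to 61 mm.
- panel: Fixed plywood board, 200 mm up the slope x 280 mm wide, on a steel stand. x points up the slope (away from the robot), y level to the left, z along the normal, which leans 35 degrees from vertical towards the robot. Origin: in the plane of the grey pin bar's face, at the middle of the bar's slide. Home: hook's origin at (0, s, 0) here, its x, y, z along these x, y, z.
- pin_mid (a point): Point on the board (not on the bar), 22 mm along z from the board's origin, board's axes: level with the pin tips. Two brass pins stand along z on the grey bar (50 x 180 mm) at x = 0, y = s + 60 and s - 60 mm: 8 mm diameter, 22 mm long, the last 2 mm tapering to 6 mm. The bar's slide offset s, -20 to +20 mm, is not reported: feel or see it. The bar takes 30 N to shift.
- tin: Closed tin, 72 mm diameter, 75 mm tall, upright; bystander. Origin: centre of its underside.
- tape: Yellow ring (tape core) lying flat, 104 mm outside diameter, 25 mm high; bystander. Origin: centre of its underside.
- wrench: Steel wrench 190 mm long lying on the bench; bystander.
- driver: Red-handled screwdriver 200 mm long lying on the bench; bystander.
- tray: Blue open tray 120 x 170 x 40 mm; bystander. Origin: centre of its underside.
- mug: White mug, 80 mm diameter, 90 mm tall; bystander. Origin: centre of its underside.
- spray: Bottle, 60 mm diameter, 170 mm tall; bystander. Origin: centre of its underside.
- block: Wooden block 110 x 70 x 45 mm; bystander. Origin: centre of its underside.
There are look-alikes about, which are no part of the job. What is shaped like the hook but purple or red is not meant.

How it is judged:
On the way, in this order (a step that is already met when the one before it is completed fails the run):
1. the hook is held in the gripper, lifted clear of the bench (contact force between the fingers and hook above 1 N and height (world z) of hook above 0.05 m), for 0.2 s.
2. still held, the hook is fully on both pins, its plate within 4 mm of the pin bar, nose up the slope (z of hook in the frame of panel between -0.003 and 0.004 m and x of hook in the frame of panel between -0.004 and 0.004 m and y of hook in the frame of panel between -0.024 and 0.024 m and x of hook_nose in the frame of panel above 0.03 m and angle between the z axis of hook and the z axis of panel, either way round below 0.06 rad and angle between the y axis of hook and the y axis of panel, either way round below 0.06 rad and contact force between the fingers and hook above 1 N), for 0.1 s.
At the end, for the whole second after the job is handed in: The hook hangs on both pins, released and at rest: its plate within 3 mm of the pin bar's face and parallel to the board within 0.06 rad, its origin within 4 mm of the board's origin along the slope and within 24 mm across it, the nose up the slope, and every bystander within 30 mm of where it was (z of hook in the frame of panel between -0.003 and 0.003 m and x of hook in the frame of panel between -0.004 and 0.004 m and y of hook in the frame of panel between -0.024 and 0.024 m and x of hook_nose in the frame of panel above 0.03 m and angle between the z axis of hook and the z axis of panel, either way round below 0.06 rad and angle between the y axis of hook and the y axis of panel, either way round below 0.06 rad and linear speed of hook below 0.01 m/s and angular speed of hook below 0.1 rad/s and distance of each of tin, tape, wrench, driver, tray, mug, spray, block from where it was at the start of the episode below 0.03 m); the robot touches nothing.
It fails at once if the hook is forced against the board or pins (more than 60 N) (contact force between hook and panel above 60 N).
It fails at once if a bystander is pushed more than 30 mm from its place (distance of any of tin, tape, wrench, driver, tray, mug, spray, block from where it was at the start of the episode above 0.03 m).
It also fails if it takes over 58 s, if anything falls off the work surface, if the arm or the gripper's body presses on something with over 40 N, if the wrist force passes 120 N, or if a joint passes its speed limit or range.

## Robot

A 6-joint arm with a two-finger parallel gripper is mounted at the origin on the work surface. World frame = base frame: x ahead of the robot, y to its left, z up, the work surface at z = 0. Lengths are in m, angles in rad, forces in N, time in s.
With the tool pointing down it reaches from about 0.25 to 0.8 m from the base axis. Payload 3.9 kg.
Tool frame: the origin (TCP) lies between the finger pads; the fingertips stand 19 mm ahead of it and the grasp point (between the pads) is the TCP; z points along the fingers, y is the line along which they close (so a half turn about z gives the same grasp; the last joint's range is limited). The gripper opens to 85 mm and grips with 20 to 120 N. Pads are 22 mm wide; open, the fingers measure 114 mm over their backs; the gripper's body (76 mm by 85 mm) begins 54 mm behind the grasp point. The pads swing forward as they close: fully open they stand 13 mm farther back than shut.
Start: joints at [-1.206, 0.26, -0.138, 1.173, 0, 1.571], TCP at [0.187, -0.49, 0.25] pointing down, gripper open.
Joint ranges: [-2.78, 2.78], [-0.83, 1.72], [-1.28, 1.37], [-1.9, 2.12], [-1.57, 1.48], [-3.14, 3.14]. Speed limits (rad/s): [2.57, 2.57, 3.14, 3.14, 3.14, 3.14].

## Interface

Orientations are given as a unit quaternion [w, x, y, z].
In Python, from bench import * gives the robot as it stands.
- The arm moves only by the shell command python3 -m crank 'ROWS'. ROWS is JSON, a list of rows, each a list of 3 entries, a list of its own where there are three numbers: the gripper command: -1 is fully open, 1 is shut, values between are in proportion, then the shift along the tool's x, y, z in mm, then the turn, a rotation vector about the tool's x, y, z in degrees. In form: [[grip, [x, y, z], [ax, ay, az]], ...]. A call has 1 to 12 rows; each row shifts and turns the commanded pose from where the row before left it, along the tool's axes as they then stand; what a row does not reach is not made up. A row lasts 1/8 s, in which the tool goes at most 62.5 mm and 10.7 degrees, less where a joint would pass 70% of its speed; a pose out of reach is approached as far as the arm can. A call with a gripper value outside its range is refused whole. The fingers move at their own pace and stop on an object; the grip force is fixed at half the most. Time passes only in rows, so rows that do not move let the fingers close. It gives the time, the measured TCP pose, the force, the opening and the grip force at its end, in the units of the state.
- state(): the state, without advancing time (a new reading comes with each control period).
- read_camera(name): name is "side" or "top" or "wrist"; returns (picture, depth): 420x560x3 uint8, blue, green, red; 420x560 float32, m along the optical axis (not along the pixel's ray), 0 where there is no reading.
- camera_model(name): a dict with "fx", "fy", "cx", "cy" (pixels), "R" (3x3) and "t" (3): a world point X has camera coordinates R X + t. Camera axes: x right, y down, z forward; pixel columns grow to the right and rows downward; lengths in m; the calibration is good to about 2 mm. A picture is of the moment at which its call begins: read the wrist's pose just before it. camera_model takes no time and is no camera call; for the wrist camera it gives the pose at the moment of the call.
- job_done(): hands the job in; it is judged then, once.
The state is a dict: "clock": time; "qpos": joint angles; "dq": joint speeds; "joint_efforts": joint torques, N m; "ee_pos": TCP position; "ee_rot": TCP orientation; "wrist_force": force on the tool from outside, world axes, zero at the start; "wrist_torque": the same for the moment, N m; "width": opening from 0.0 (shut) to 1.0 (fully open); "gripper_force": force on a finger pad.
Only numpy, scipy, OpenCV 4.12 (cv2) and the standard library are available. Lean on these libraries where they do the work, as an engineer would, in place of code of your own. Each camera call takes 0.05 s, during which the arm holds its last target. There are 200 camera calls.

## Working session

There is one attempt and no reset: what is moved stays moved. The work goes in short steps, Python scripts to look and compute and a shell command to move; the robot and the scene stay as the last step left them, time stands still between calls to the robot, and variables do not carry over. Pictures are saved under pics/ and viewed, at most 10 in all, crops included, and the job is handed in when it is done.

```bash
mkdir -p pics; ls; cat > h.py <<'E'
from bench import *
import numpy as np, cv2
def grab(n):
    m=camera_model(n); p,d=read_camera(n); return p,d,m
def cloud(d,m):
    v,u=np.indices(d.shape); c=np.stack([(u-m['cx'])/m['fx']*d,(v-m['cy'])/m['fy']*d,d],-1)
    return (c-np.array(m['t']))@np.array(m['R'])
E
python3 - <<'E'
from h import *
s=state();print(s)
for n in('top','side'):
    p,d,m=grab(n);cv2.imwrite(f'pics/{n}0.png',p);np.savez(f'{n}0.npz',p=p,w=cloud(d,m),d=d);print(n,m)
E
```

```text
pics
{'clock': 0.0, 'qpos': array([-1.20597710e+00,  2.60680244e-01, -1.39361884e-01,  1.17264901e+00,
        4.35060976e-05,  1.57081116e+00]), 'dq': array([ 1.32965408e-03, -5.57861371e-04,  3.89182726e-04, -9.20679182e-04,
       -9.12996260e-05, -3.60813079e-05]), 'joint_efforts': array([ 3.95861543e-04, -4.05676067e+01,  2.53922743e+01,  1.87096040e-02,
        1.74218021e-04,  2.38489250e-06]), 'ee_pos': array([ 0.18710149, -0.48986684,  0.24946952]), 'ee_rot': array([-9.35632069e-04,  9.83410352e-01,  1.81392341e-01, -1.50473842e-04]), 'wrist_force': array([ 0.16185734, -0.06329107,  0.11346873]), 'wrist_torque': array([-0.03941775,  0.00202387,  0.03116275]), 'gripper_force': 0.0, 'width': 1.0001330256082115}
top {'fx': 387.85053787421333, 'fy': 387.85053787421333, 'cx': 278.5928328327018, 'cy': 208.48378361095243, 'R': array([[-0.02278165, -0.99970611, -0.00828789],
       [-0.99572153,  0.02343188, -0.08938451],
       [ 0.08955244,  0.0062161 , -0.99596271]]), 't': array([0.00182039, 0.53322278, 1.11668196])}
side {'fx': 479.73155989248903, 'fy': 479.73155989248903, 'cx': 273.5479069464143, 'cy': 214.59363482712095, 'R': array([[-0.9775602 , -0.20999498,  0.01667844],
       [-0.16041483,  0.69075804, -0.70506766],
       [ 0.13653991, -0.69192155, -0.70894388]]), 't': array([0.50675327, 0.17570141, 1.31623077])}
```

View pics/top0.png

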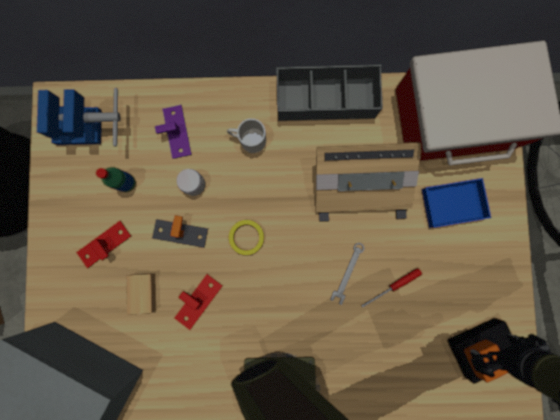

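View pics/side0.png

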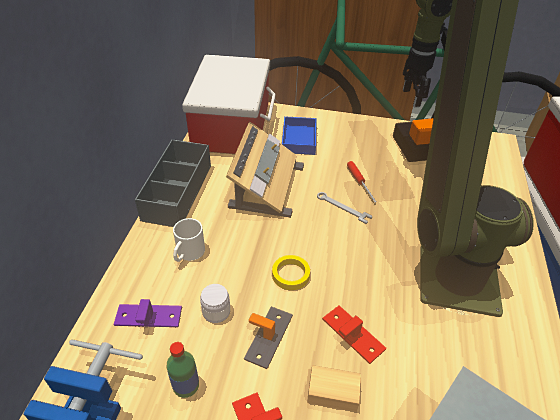

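Candidates: dark plate with orange arm at top (180,232), the purple one (177,132), red ones (104,244) and (199,302), and an orange thing on a black base at (490,358). The first fits: 160 mm dark flat plate with two holes and an orange arm. I'll confirm with an enlarged crop.

```bash
python3 - <<'E'
from h import *
t=np.load('top0.npz');s=np.load('side0.npz')
f=lambda z,r0,r1,c0,c1:cv2.resize(z['p'][r0:r1,c0:c1],(390,290),interpolation=3)
cv2.imwrite('pics/crop.png',np.vstack([np.hstack([f(t,200,260,140,220),f(t,140,225,310,425)]),np.hstack([f(s,300,372,230,310),f(s,100,185,370,485)])]))
for n,z in(('top',t),('side',s)):
    w=z['w'];b,g,r=[z['p'][...,i].astype(int) for i in range(3)]
    hsv=cv2.cvtColor(z['p'],cv2.COLOR_BGR2HSV)
    o=(hsv[...,0]>8)&(hsv[...,0]<18)&(hsv[...,1]>190)&(hsv[...,2]>100)
    box=np.zeros_like(o)
    if n=='top': box[205:250,140:215]=1
    else: box[300:372,230:310]=1
    o&=box
    W=w[o];print(n,'orange',o.sum(),W.mean(0),W.min(0),W.max(0))
    dk=box&(hsv[...,1]<110)&(abs(w[...,2]-.006)<.006)
    W=w[dk];print('plate',dk.sum(),np.median(W,0)); (c,sz,a)=cv2.minAreaRect(W[:,:2].astype(np.float32)*1000);print(c,sz,a)
    P=W[:,:2]-W[:,:2].mean(0);u=np.linalg.svd(P,full_matrices=0)[2][0];print('dir',np.degrees(np.arctan2(u[1],u[0])))
    top=o&(w[...,2]>.054);T=w[top];print('top face',top.sum(),T.mean(0));
    if top.sum()>4: print(cv2.minAreaRect(T[:,:2].astype(np.float32)*1000))
E
```

```text
top orange 140 [0.48593631 0.27867406 0.06735759] [ 0.43098127 -0.01761596  0.05228777] [0.51238961 0.2940851  1.15985053]
plate 1399 [0.47210533 0.27707917 0.00287224]
(487.100830078125, 294.9932556152344) (223.42922973632812, 131.86029052734375) 88.70166015625
dir -94.45181511034248
top face 139 [0.48584746 0.27873901 0.06746601]
((447.1057434082031, 140.48960876464844), (313.11016845703125, 54.69461441040039), 74.26828002929688)
side orange 232 [0.48425584 0.29234303 0.06680094] [0.34384891 0.26937648 0.00645773] [0.51739308 0.89577691 1.04856328]
plate 2622 [0.46226666 0.30264501 0.00311473]
(467.54730224609375, 280.978515625) (206.28427124023438, 200.390625) 12.82950210571289
dir 74.85129657981834
top face 213 [0.48536707 0.29239823 0.07013924]
((404.36962890625, 575.804931640625), (59.574485778808594, 648.5599975585938), 15.95888614654541)
```

View pics/crop.png

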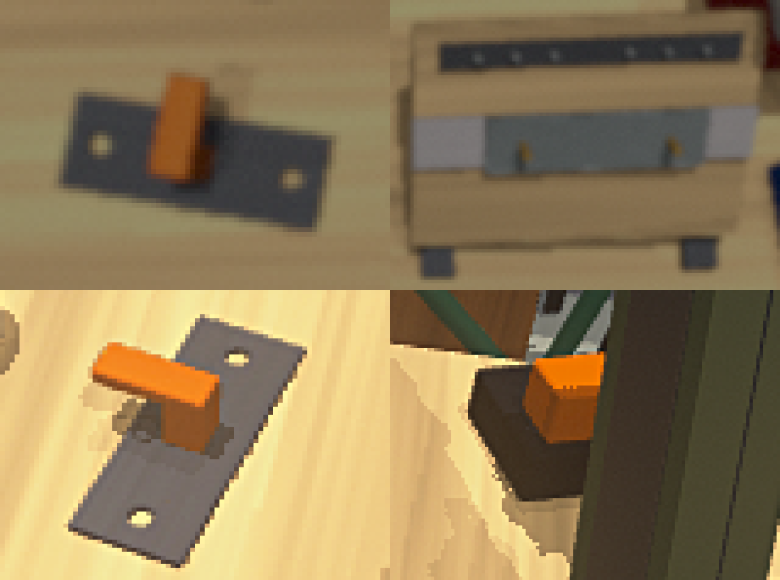

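The crop confirms it: dark plate with two holes and orange arm, nose away from the robot (to the picture's top). The bottom-right object is a different thing, a block. The board has a grey bar with pins at about top px (349,184) and (393,182).

```bash
cat >> h.py <<'E'
def ray(m,u,v,n,c):
    "pixel ray against plane n.X=c"
    R=np.array(m['R']);o=-R.T@np.array(m['t']);d=R.T@np.array([(u-m['cx'])/m['fx'],(v-m['cy'])/m['fy'],1]);return o+d*(c-n@o)/(n@d)
E
python3 - <<'E'
from h import *
t=np.load('top0.npz');s=np.load('side0.npz')
mt=camera_model('top');ms=camera_model('side');ez=np.array([0,0,1.])
for nm,z,m,box in(('top',t,mt,(205,255,145,215)),('side',s,ms,(300,372,240,300))):
    r0,r1,c0,c1=box;p=z['p'][r0:r1,c0:c1]
    hsv=cv2.cvtColor(p,cv2.COLOR_BGR2HSV).astype(int)
    q=p.astype(int);dk=((q[...,2]-q[...,0]<35)&(q.max(-1)<150)).astype(np.uint8)
    dk=cv2.morphologyEx(dk,cv2.MORPH_OPEN,np.ones((3,3)))
    n,l,st,_=cv2.connectedComponentsWithStats(dk);k=1+st[1:,4].argmax();L=l==k
    v,u=np.nonzero(L);W=np.array([ray(m,a+c0,b+r0,ez,.006) for a,b in zip(u,v)])
    print(nm,L.sum(),cv2.minAreaRect((W[:,:2]*1000).astype(np.float32)))
    h=[(140+101/4.875,200+145/4.833),(140+291/4.875,200+180/4.833)] if nm=='top' else [(230+237/4.875,300+68/4.03),(230+141/4.875,300+227/4.03)]
    H=[ray(m,a-.5,b-.5,ez,.006) for a,b in h];dd=H[0]-H[1]
    print('holes',H,'mid',(H[0]+H[1])/2,'len',np.linalg.norm(dd),np.degrees(np.arctan2(dd[1],dd[0])))
# panel plane
w=t['w'];d=t['d']
for nm,z,box in(('top',t,(150,205,320,412)),('side',s,(135,210,235,300))):
    r0,r1,c0,c1=box;W=z['w'][r0:r1,c0:c1].reshape(-1,3)
    n0=np.array([-np.sin(np.radians(35)),0,np.cos(np.radians(35))])
    W=W[(W[:,2]>.02)&(W[:,2]<.3)]
    # robust plane RANSAC
    rng=np.random.default_rng(0);best=0
    for i in range(500):
        a=W[rng.choice(len(W),3,False)];n=np.cross(a[1]-a[0],a[2]-a[0]);n/=np.linalg.norm(n)+1e-12;n*=np.sign(n[2])
        k=abs((W-a[0])@n)<.003
        if k.sum()>best:best=k.sum();K=k
    c=W[K].mean(0);n=np.linalg.svd(W[K]-c,full_matrices=0)[2][2];n*=np.sign(n[2])
    print(nm,len(W),best,'c',c,'n',n,'tilt',np.degrees(np.arccos(n[2])),'az',np.degrees(np.arctan2(-n[1],-n[0])))
big=np.hstack([cv2.resize(t['p'][145:215,310:425],(690,420),interpolation=2)])
cv2.imwrite('pics/panel.png',big)
cv2.imwrite('pics/panels.png',cv2.resize(s['p'][120:215,225:305],(640,592),fx=8,fy=8,interpolation=2))
E
```

```text
top 905 ((469.35614013671875, 285.7401428222656), (160.98135375976562, 62.21125030517578), 78.49314880371094)
holes [array([0.4801574, 0.3437045, 0.006    ]), array([0.4559594 , 0.22748174, 0.006     ])] mid [0.4680584  0.28559312 0.006     ] len 0.11871509020187553 78.23883570836315
side 1158 ((468.44921875, 290.102783203125), (160.84352111816406, 60.55635452270508), 78.6017074584961)
holes [array([0.45704679, 0.2309516 , 0.006     ]), array([0.4804259 , 0.34787094, 0.006     ])] mid [0.46873634 0.28941127 0.006     ] len 0.11923387462255204 -101.30768961338346
top 5032 2888 c [ 0.60764866 -0.25347328  0.09210775] n [-0.58841214 -0.00435753  0.80854942] tilt 36.045552697914964 az 0.42430046458408827
side 3681 1920 c [ 0.59509105 -0.23749595  0.08363595] n [-0.57908085 -0.00697214  0.81524031] tilt 35.38887032566232 az 0.6898081613697525
```

View pics/panel.png

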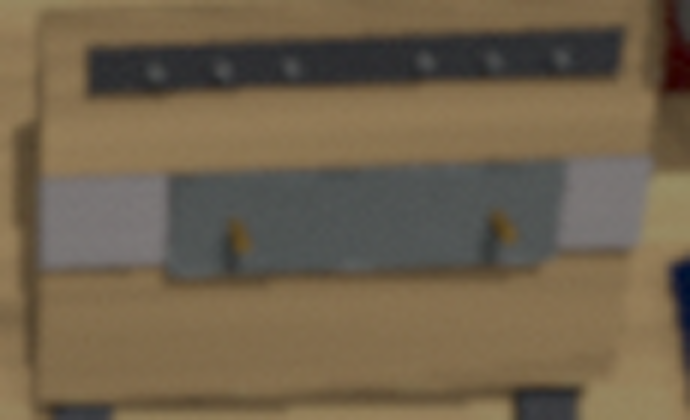

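```bash
python3 -m crank '[[-1,[0,0,0],[0,0,-10.5]],[-1,[0,0,0],[0,0,-10.5]],[-1,[0,0,0],[0,0,-10.5]],[-1,[0,0,0],[0,0,-10.5]],[-1,[0,0,0],[0,0,-10.5]],[-1,[0,0,0],[0,0,-10.5]],[-1,[0,0,0],[0,0,-10.5]],[-1,[0,0,0],[0,0,-10.5]],[-1,[0,0,0],[0,0,-10.5]],[-1,[0,0,0],[0,0,-10.5]],[-1,[0,0,0],[0,0,-10.5]],[-1,[0,0,0],[0,0,-10.5]]]'; python3 -c "
from h import *
print(state()['qpos'])"
```

```text
clock: 1.6
ee_pos: [0.1872, -0.4901, 0.2498]
ee_rot: [-0.0, 0.282, 0.959, 0.0]
wrist_force: [0.7, 0.3, -0.4]
width: 1.001
gripper_force: 0.0
[-1.20599545e+00  2.60408106e-01 -1.38854077e-01  1.17269188e+00
 -1.52974518e-05 -6.34342610e-01]
```

```bash
python3 -m crank '[[-1,[0,0,0],[0,0,-10.5]],[-1,[0,0,0],[0,0,-11]],[-1,[-8.5,58.5,0],[0,0,0]],[-1,[-8.5,58.5,0],[0,0,0]],[-1,[-8.5,58.5,0],[0,0,0]],[-1,[-8.5,58.5,0],[0,0,0]],[-1,[-8.5,58.5,0],[0,0,0]],[-1,[-8.5,58.5,0],[0,0,0]],[-1,[-8.5,58.5,0],[0,0,0]],[-1,[-8.5,58.5,0],[0,0,0]],[-1,[-8.5,58.5,0],[0,0,0]],[-1,[-8.5,58.5,0],[0,0,0]]]'
cat >> h.py <<'E'
from scipy.spatial.transform import Rotation as Ro
def tool():
    s=state();q=s['ee_rot'];return np.array(s['ee_pos']),Ro.from_quat([q[1],q[2],q[3],q[0]])
def togo(p,R):
    "shift mm / turn deg in tool axes from measured pose to target"
    a,A=tool();print('shift',np.round(A.inv().apply(p-a)*1000,1),'turn',np.round((A.inv()*R).as_rotvec(degrees=True),1))
def frame(x,z):
    z=z/np.linalg.norm(z);y=np.cross(z,x);y/=np.linalg.norm(y);return Ro.from_matrix(np.stack([np.cross(y,z),y,z],1))
E
python3 - <<'E'
from h import *
a=np.radians(168.4)
togo(np.array([.4687,.2877,.18]),frame(np.array([np.cos(a),np.sin(a),0]),np.array([0,0,-1.])));print(state()['qpos'])
E
```

```text
clock: 3.1
ee_pos: [0.3908, 0.0666, 0.2502]
ee_rot: [0.0, 0.103, 0.995, -0.0]
wrist_force: [0.7, -0.2, -0.0]
width: 1.002
gripper_force: 0.0
shift [-30.9 232.4  70.2] turn [-0.   0.  -0.2]
[ 1.69057478e-01  3.93128655e-02 -4.08469435e-01  1.12279436e+00
 -3.64771028e-04  3.75498899e-01]
```

```bash
python3 -m crank '[[-1,[-8,58,17],[0,0,0]],[-1,[-8,58,17],[0,0,0]],[-1,[-8,58,18],[0,0,0]],[-1,[-7,58,18],[0,0,0]],[-1,[0,0,0],[0,0,0]],[-1,[0,0,0],[0,0,0]]]'
python3 - <<'E'
from h import *
a=np.radians(168.4)
togo(np.array([.4687,.2877,.18]),frame(np.array([np.cos(a),np.sin(a),0]),np.array([0,0,-1.])))
p,d,m=grab('wrist');cv2.imwrite('pics/w1.png',p);np.savez('w1.npz',p=p,d=d,w=cloud(d,m),**m)
E
```

```text
clock: 3.85
ee_pos: [0.4678, 0.2847, 0.1797]
ee_rot: [-0.001, 0.103, 0.995, -0.001]
wrist_force: [-0.4, -0.2, 0.3]
width: 0.996
gripper_force: 0.0
shift [-0.2  3.1 -0.3] turn [-0.1 -0.1 -0.2]
```

View pics/w1.png

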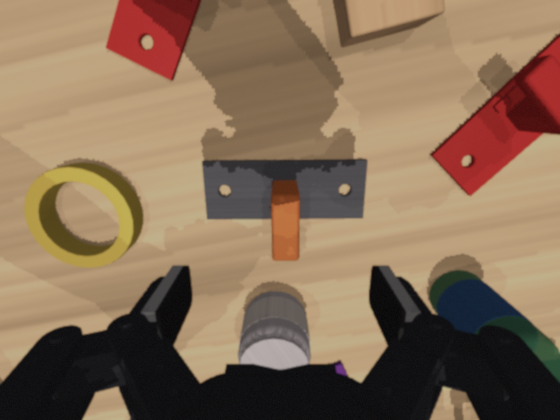

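The wrist picture shows the orange hook between the fingers with its holes at (224,190) and (345,189), nose pointing down in the image (away from the robot).

```bash
python3 - <<'E'
from h import *
z=np.load('w1.npz');m={k:z[k] for k in('fx','fy','cx','cy','R','t')};ez=np.array([0,0,1.])
H=[]
for u,v in((224,190),(345,189)):
    g=z['p'][v-12:v+13,u-12:u+13].max(-1);k=cv2.threshold(g,0,1,cv2.THRESH_OTSU)[1]
    n,l,st,c=cv2.connectedComponentsWithStats(k);i=l[10:15,10:15].max();print(st[i],c[i]+[u-12,v-12])
    H.append(ray(m,*(c[i]+[u-12,v-12]),ez,.004))
d=H[1]-H[0];c=(H[0]+H[1])/2;a=np.arctan2(d[1],d[0]);print(c,np.linalg.norm(d),np.degrees(a))
a%=np.pi;a+=np.pi/2
togo(np.array([c[0],c[1],.0285]),frame(np.array([np.cos(a),np.sin(a),0]),np.array([0,0,-1.])))
E
```

```text
[ 7  7 12 10 95] [224.6        189.49473684]
[ 6  7 11 11 94] [343.88297872 188.63829787]
[0.46892057 0.28871052 0.004     ] 0.11980323712051234 78.62439814000624
shift [-1.000e-01  4.700e+00  1.517e+02] turn [-0.1 -0.  -0.5]
```

```bash
python3 -m crank '[[-1,[0,4.5,50],[0,0,-0.5]],[-1,[0,0,50],[0,0,0]],[-1,[0,0,30],[0,0,0]],[-1,[0,0,20],[0,0,0]],[-1,[0,0,0],[0,0,0]],[-1,[0,0,0],[0,0,0]]]'; python3 -m crank '[[1,[0,0,0],[0,0,0]],[1,[0,0,0],[0,0,0]],[1,[0,0,0],[0,0,0]],[1,[0,0,0],[0,0,0]],[1,[0,0,0],[0,0,0]],[1,[0,0,0],[0,0,0]],[1,[0,0,0],[0,0,0]]]'
```

```text
clock: 4.65
ee_pos: [0.4704, 0.2893, 0.0318]
ee_rot: [0.001, 0.1, 0.995, 0.001]
wrist_force: [0.1, 0.3, -0.3]
width: 0.999
gripper_force: 0.0
clock: 5.52
ee_pos: [0.4698, 0.2896, 0.0307]
ee_rot: [0.0, 0.099, 0.995, -0.0]
wrist_force: [-1.6, -1.4, 4.9]
width: 0.275
gripper_force: 60.3
```

```bash
python3 -m crank '[[1,[0,0,-10],[0,0,0]],[1,[0,0,-30],[0,0,0]],[1,[0,0,-60],[0,0,0]],[1,[0,0,-60],[0,0,0]],[1,[0,0,-60],[0,0,0]],[1,[0,0,0],[0,0,0]],[1,[0,0,0],[0,0,0]]]'
python3 - <<'E'
from h import *
t=np.load('top0.npz');m=camera_model('top');R=np.array(m['R'])
n=np.array([-np.sin(np.radians(35)),0,np.cos(np.radians(35))])
# plane offset on the bar from depth
for nm,box in(('top',(176,188,352,388)),):
    W=t['w'][box[0]:box[1],box[2]:box[3]].reshape(-1,3);c=np.median(W@n);print('bar c',c,np.percentile(W@n,[10,90]))
W=t['w'][165:212,322:410].reshape(-1,3);print(np.percentile(W@n,[5,25,50,75,95]))
px=lambda x,y:(310+(x+.5)/6-.5,145+(y+.5)/6-.5)
f=lambda x,y,h:ray(m,*px(x,y),n,c+h)
P={k:f(*v) for k,v in dict(b1=(234,222,0),b2=(496,212,0),t1=(243,252,.022),t2=(509,242,.022),tl=(167,178,0),tr=(563,158,0),bl=(167,276,0)).items()}
for k in P:print(k,P[k].round(4))
for a,b in(('b1','b2'),('t1','t2'),('tl','tr'),('tl','bl')):
    d=P[a]-P[b];print(a,b,np.linalg.norm(d),np.degrees(np.arctan2(d[1],d[0])))
print((P['b1']+P['b2'])/2,(P['t1']+P['t2'])/2-.022*n)
E
```

```text
clock: 6.4
ee_pos: [0.4689, 0.2894, 0.2494]
ee_rot: [-0.001, 0.099, 0.995, -0.0]
wrist_force: [0.3, 0.8, -3.2]
width: 0.275
gripper_force: 59.7
bar c -0.26020808851395894 [-0.26254708 -0.25768259]
[-0.27782173 -0.2747671  -0.27271864 -0.26280853 -0.25817924]
b1 [ 0.5962 -0.2056  0.0998]
b2 [ 0.5978 -0.3256  0.1009]
t1 [ 0.58   -0.2064  0.1153]
t2 [ 0.5815 -0.3263  0.1164]
tl [ 0.6151 -0.1737  0.113 ]
tr [ 0.6194 -0.3527  0.116 ]
bl [ 0.574  -0.1763  0.0843]
b1 b2 0.11999593046894087 90.74849373469996
t1 t2 0.11989909670155677 90.72796243126751
tl tr 0.17911250890538757 91.37211534508027
tl bl 0.050210518810038594 3.63687747027303
[ 0.59698783 -0.26561893  0.10035996] [ 0.59337067 -0.26635132  0.09782719]
```

```bash
cat >> h.py <<'E'
ya,ti=np.radians(.8),np.radians(35)
def panelR(ya=ya,ti=ti):
    x=np.array([np.cos(ti)*np.cos(ya),np.cos(ti)*np.sin(ya),np.sin(ti)]);y=np.array([-np.sin(ya),np.cos(ya),0]);return np.stack([x,y,np.cross(x,y)],1)
PR=panelR(); B=np.array([.5955,-.266,.099])
TR=Ro.from_matrix(PR@np.diag([-1,1,-1]))
E
python3 - <<'E'
from h import *
togo(B+.2*PR[:,2],TR)
E
```

```text
shift [-121.3 -543.8  -13.1] turn [ -3.8 -34.9 -11.8]
```

```bash
python3 -m crank '[[1,[0,0,0],[-0.95,-8.7,-2.95]],[1,[0,0,0],[-0.95,-8.7,-2.95]],[1,[0,0,0],[-0.95,-8.7,-2.95]],[1,[0,0,0],[-0.95,-8.7,-2.95]],[1,[0,0,0],[0,0,0]]]'
python3 - <<'E'
from h import *
togo(B+.2*PR[:,2],TR)
E
```

```text
clock: 7.02
ee_pos: [0.4628, 0.2853, 0.2425]
ee_rot: [0.294, -0.009, 0.956, -0.001]
wrist_force: [-0.4, 0.1, -3.9]
width: 0.273
gripper_force: 59.6
shift [ -15.9 -553.3   -8.4] turn [-0.3 -0.8  0.4]
```

```bash
python3 -m crank '[[1,[-1.5,-40,-1],[0,0,0]],[1,[-1.5,-57,-1],[0,0,0]],[1,[-1.5,-57,-1],[0,0,0]],[1,[-1.5,-57,-1],[0,0,0]],[1,[-1.5,-57,-1],[0,0,0]],[1,[-1.5,-57,-1],[0,0,0]],[1,[-1.5,-57,-1],[0,0,0]],[1,[-1.5,-57,-1],[0,0,0]],[1,[-1.5,-57,0],[0,0,0]],[1,[-1,-40,0],[0,0,0]],[1,[-1,-17,0],[0,0,0]],[1,[0,0,0],[0,0,0]]]'
python3 - <<'E'
from h import *
togo(B+.2*PR[:,2],TR);print(state()['qpos'])
p,d,m=grab('wrist');cv2.imwrite('pics/w2.png',p);np.savez('w2.npz',p=p,d=d,w=cloud(d,m),**m)
E
```

```text
clock: 8.52
ee_pos: [0.4863, -0.2648, 0.2648]
ee_rot: [0.3, -0.005, 0.954, 0.003]
wrist_force: [0.4, 0.6, -2.8]
width: 0.268
gripper_force: 60.4
shift [ 5.7 -2.7 -1.6] turn [ 0.1 -0.1 -0.2]
[-0.70607798  0.00568362 -0.58945972  0.49409173  0.38807039 -0.62087392]
```

View pics/w2.png

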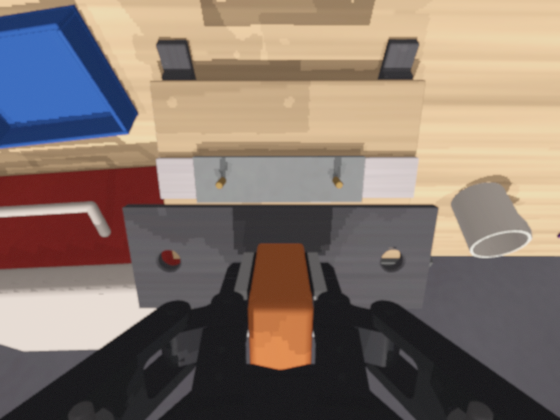

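The wrist view shows the held plate with its holes at about (170,258) and (391,258), and the pin tips at about (220,184) and (338,184) on the bar, so both can be measured in one picture.

```bash
python3 - <<'E'
from h import *
p=np.load('w2.npz')['p']
f=lambda u,v:cv2.convertScaleAbs(cv2.resize(p[v-15:v+15,u-20:u+20],(400,300),interpolation=2),alpha=1.5)
cv2.imwrite('pics/z2.png',np.vstack([np.hstack([f(222,175),f(338,175)]),np.hstack([f(170,258),f(391,258)])]))
E
```

```text
(no output)
```

View pics/z2.png

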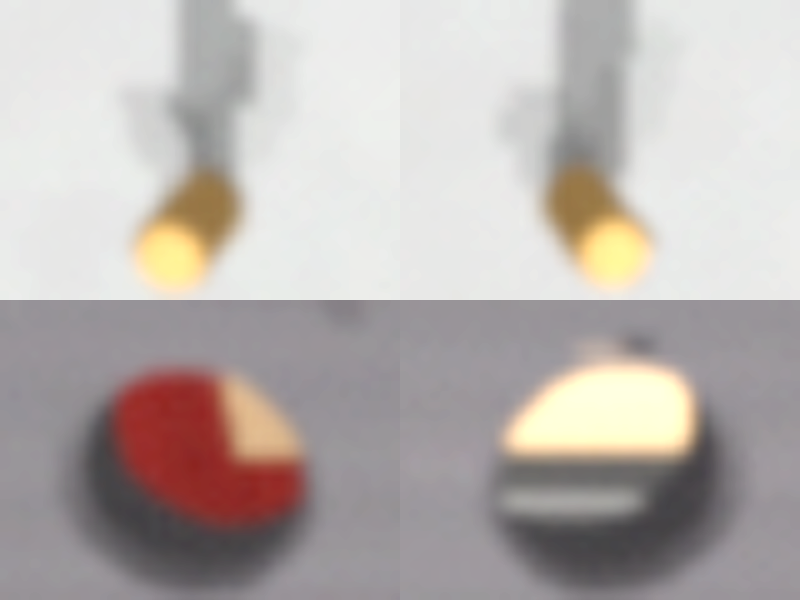

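```bash
cat > rel.py <<'E'
from h import *
def rel(m,tips,holes,zt=.022,zh=.006):
    "solve plane offsets from the 120 mm spacing, give hook origin relative to pin base in panel axes (mm), yaw"
    from scipy.optimize import brentq
    def mid(pp,n):
        P=lambda c:[ray(m,*q,n,c) for q in pp]
        o=-np.array(m['R']).T@np.array(m['t'])
        g=lambda c:np.linalg.norm(np.subtract(*P(c)))-.12
        c=brentq(g,n@o-.6,n@o-.03);a=P(c);return (a[0]+a[1])/2,a[1]-a[0],c
    return mid
if __name__=='__main__':
    z=np.load('w2.npz');m={k:z[k] for k in('fx','fy','cx','cy','R','t')}
    p,A=tool();N=PR[:,2];nh=-A.as_matrix()[:,2]
    mid=rel(m,0,0)
    T,dt,_=mid([(218.65,185.25),(339.0,185.05)],N);H,dh,_=mid([(169.05,260.35),(391.45,260.15)],nh)
    print('tool vs panel turn',(A.inv()*TR).as_rotvec(degrees=True).round(2))
    base=T-.022*N;org=H-.006*nh
    print('pin base',base,'dir',np.degrees(np.arctan2(-dt[0],dt[1])),dt);print('hook org',org,dh,'in tool mm',A.inv().apply(org-p)*1000)
    # tips with plane from top estimate instead of spacing
    T2=[ray(m,*q,N,N@B+.022) for q in((218.65,185.25),(339.0,185.05))];print('T2',np.mean(T2,0)-.022*N,np.linalg.norm(T2[1]-T2[0]))
    print('hook angle vs tool y',A.inv().apply(dh)*1000,'pins in panel axes',PR.T@dt*1000)
    print('hook rel pins (panel mm)',PR.T@(org-base)*1000)
E
python3 rel.py
```

```text
tool vs panel turn [ 0.18 -0.14 -0.13]
pin base [ 0.5968003  -0.2640797   0.10090531] dir 0.6838743159716266 [-0.00143227  0.11999133  0.0001703 ]
hook org [ 0.5051799  -0.26439207  0.23948503] [-0.00167843  0.11998738  0.00046013] in tool mm [-1.43403791 -1.48755956 31.50373264]
T2 [ 0.59742124 -0.26407327  0.10036398] 0.12032008411558888
hook angle vs tool y [ 5.20936717e-03  1.20000000e+02 -1.29719504e-15] pins in panel axes [2.96907826e-01 1.19999633e+02 2.54298468e-14]
hook rel pins (panel mm) [  4.43876663   0.96687492 166.06654211]
```

```bash
python3 -m crank '[[1,[4.5,-1,40],[0.2,-0.1,-0.1]],[1,[0,0,40],[0,0,0]],[1,[0,0,20],[0,0,0]],[1,[0,0,0],[0,0,0]],[1,[0,0,0],[0,0,0]],[1,[0,0,0],[0,0,0]]]'
python3 - <<'E'
from h import *
p,A=tool();print('turn',(A.inv()*TR).as_rotvec(degrees=True).round(2))
org=p+A.apply([-.0014,-.0015,.0315]);base=np.array([.5968,-.2641,.1009]);print('hook rel pins',PR.T@(org-base)*1000)
p,d,m=grab('wrist');np.savez('w3.npz',p=p,d=d,w=cloud(d,m),**m)
f=lambda c,u,v:cv2.convertScaleAbs(cv2.resize(c[v-15:v+15,u-20:u+20],(400,300),interpolation=2),alpha=1.5)
cv2.imwrite('pics/z3.png',np.vstack([p,np.hstack([cv2.resize(p[230:290,130:210],(280,210)),cv2.resize(p[230:290,350:430],(280,210))])])[:600])
E
```

```text
clock: 9.32
ee_pos: [0.5399, -0.2635, 0.1819]
ee_rot: [0.302, -0.007, 0.953, 0.001]
wrist_force: [0.8, -0.3, -2.9]
width: 0.273
gripper_force: 60.1
turn [-0.15  0.14  0.14]
hook rel pins [ 1.31979966 -0.14295599 67.52408889]
```

View pics/z3.png

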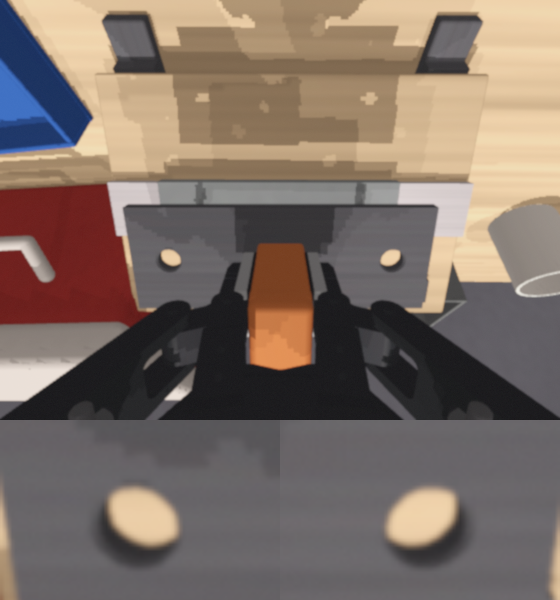

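The plate's holes at (170,258) and (391,258) are clear; the pins are now hidden behind it, with only their shadows at (200,190) and (361,190). From here I go by the kinematics and by feel.

```bash
cat > chk.py <<'E'
from h import *
s=state();p,A=tool();org=p+A.apply([-.0014,-.0015,.0315]);base=np.array([.5968,-.2641,.1009])
print('rel',(PR.T@(org-base)*1000).round(2),'turn',(A.inv()*TR).as_rotvec(degrees=True).round(2),'F panel',(PR.T@(s['wrist_force']-np.array([.4,0,-3]))).round(1),'M tool',A.inv().apply(s['wrist_torque']).round(2))
E
python3 -m crank '[[1,[1.3,0,20],[-0.1,0.1,0.1]],[1,[0,0,15],[0,0,0]],[1,[0,0,5],[0,0,0]],[1,[0,0,0],[0,0,0]],[1,[0,0,0],[0,0,0]],[1,[0,0,0],[0,0,0]]]'; python3 chk.py
```

```text
clock: 10.12
ee_pos: [0.5616, -0.2634, 0.1475]
ee_rot: [0.301, -0.007, 0.954, 0.002]
wrist_force: [-1.0, 0.0, -3.2]
width: 0.274
gripper_force: 60.4
rel [-0.74 -0.3  26.84] turn [-0.03 -0.02  0.  ] F panel [-1.3  0.   0.6] M tool [0.03 0.93 0.05]
```

```bash
python3 -m crank '[[1,[-0.7,0.3,1.5],[0,0,0]],[1,[0,0,1.5],[0,0,0]],[1,[0,0,1],[0,0,0]],[1,[0,0,1],[0,0,0]],[1,[0,0,0],[0,0,0]],[1,[0,0,0],[0,0,0]]]'; python3 chk.py; python3 -m crank '[[1,[0,0,1],[0,0,0]],[1,[0,0,0],[0,0,0]],[1,[0,0,0],[0,0,0]]]'; python3 chk.py
```

```text
clock: 10.88
ee_pos: [0.5649, -0.2628, 0.1432]
ee_rot: [0.3, -0.007, 0.954, 0.002]
wrist_force: [-0.1, 0.6, -2.9]
width: 0.275
gripper_force: 60.4
rel [-0.47  0.22 21.45] turn [-0.   -0.06 -0.01] F panel [-0.3  0.6  0.4] M tool [ 0.05  0.88 -0.01]
clock: 11.25
ee_pos: [0.5655, -0.2628, 0.1424]
ee_rot: [0.3, -0.007, 0.954, 0.002]
wrist_force: [-0.8, 0.5, -2.9]
width: 0.276
gripper_force: 60.4
rel [-0.45  0.21 20.46] turn [-0.   -0.06 -0.01] F panel [-0.9  0.6  0.8] M tool [-0.04  0.86  0.01]
```

```bash
python3 -m crank '[[1,[0,0,1],[0,0,0]],[1,[0,0,1],[0,0,0]],[1,[0,0,0],[0,0,0]],[1,[0,0,0],[0,0,0]]]'; python3 chk.py; python3 -m crank '[[1,[0,0,1],[0,0,0]],[1,[0,0,1],[0,0,0]],[1,[0,0,0],[0,0,0]],[1,[0,0,0],[0,0,0]]]'; python3 chk.py
```

```text
clock: 11.75
ee_pos: [0.5666, -0.2628, 0.1407]
ee_rot: [0.3, -0.007, 0.954, 0.002]
wrist_force: [0.1, 0.2, -1.6]
width: 0.273
gripper_force: 60.4
rel [-0.48  0.27 18.43] turn [ 0.   -0.06 -0.01] F panel [0.6 0.2 1.3] M tool [-0.03  0.87 -0.01]
clock: 12.25
ee_pos: [0.5677, -0.2628, 0.1391]
ee_rot: [0.3, -0.007, 0.954, 0.002]
wrist_force: [1.0, 0.6, -2.0]
width: 0.275
gripper_force: 60.4
rel [-0.51  0.24 16.44] turn [-0.   -0.06 -0.01] F panel [1.1 0.6 0.5] M tool [ 0.04  0.83 -0.03]
```

The pins are in the holes with no contact force; easing on down.

```bash
python3 -m crank '[[1,[0,0,1.5],[0,0,0]],[1,[0,0,1.5],[0,0,0]],[1,[0,0,1.5],[0,0,0]],[1,[0,0,1.5],[0,0,0]],[1,[0,0,0],[0,0,0]],[1,[0,0,0],[0,0,0]]]'; python3 chk.py; python3 -m crank '[[1,[0,0,1.5],[0,0,0]],[1,[0,0,1.5],[0,0,0]],[1,[0,0,1.5],[0,0,0]],[1,[0,0,1],[0,0,0]],[1,[0,0,0],[0,0,0]],[1,[0,0,0],[0,0,0]]]'; python3 chk.py
```

```text
clock: 13.0
ee_pos: [0.5712, -0.2627, 0.1342]
ee_rot: [0.3, -0.007, 0.954, 0.002]
wrist_force: [0.1, -0.2, -3.2]
width: 0.27
gripper_force: 60.4
rel [-0.46  0.22 10.47] turn [-0.   -0.06 -0.01] F panel [-0.3 -0.2  0. ] M tool [-0.01  0.85  0.  ]
clock: 13.75
ee_pos: [0.5744, -0.2627, 0.1297]
ee_rot: [0.3, -0.007, 0.954, 0.002]
wrist_force: [1.2, -0.1, -3.3]
width: 0.273
gripper_force: 60.4
rel [-0.46  0.22  4.97] turn [-0.   -0.06 -0.01] F panel [ 0.5 -0.1 -0.7] M tool [0.02 0.88 0.05]
```

```bash
python3 -m crank '[[1,[0,0,1],[0,0,0]],[1,[0,0,1],[0,0,0]],[1,[0,0,0],[0,0,0]],[1,[0,0,0],[0,0,0]]]'; python3 chk.py
```

```text
clock: 14.25
ee_pos: [0.5755, -0.2627, 0.1281]
ee_rot: [0.3, -0.007, 0.954, 0.002]
wrist_force: [-0.1, 0.9, -3.8]
width: 0.276
gripper_force: 60.4
rel [-0.48  0.19  2.96] turn [-0.01 -0.06 -0.01] F panel [-0.9  0.9 -0.4] M tool [ 0.01  0.88 -0.01]
```

```bash
python3 -m crank '[[1,[0,0,1],[0,0,0]],[1,[0,0,0],[0,0,0]],[1,[0,0,0],[0,0,0]]]'; python3 chk.py;python3 -m crank '[[1,[0,0,1],[0,0,0]],[1,[0,0,0],[0,0,0]],[1,[0,0,0],[0,0,0]]]'; python3 chk.py
```

```text
clock: 14.62
ee_pos: [0.5761, -0.2627, 0.1272]
ee_rot: [0.3, -0.007, 0.954, 0.002]
wrist_force: [-0.1, -0.5, -3.9]
width: 0.272
gripper_force: 60.4
rel [-0.49  0.23  1.95] turn [-0.   -0.06 -0.01] F panel [-0.9 -0.5 -0.4] M tool [ 0.01  0.88 -0.03]
clock: 15.0
ee_pos: [0.5767, -0.2627, 0.1264]
ee_rot: [0.3, -0.007, 0.954, 0.002]
wrist_force: [-0.4, 1.0, -3.2]
width: 0.273
gripper_force: 60.4
rel [-0.45  0.23  0.95] turn [-0.   -0.06 -0.  ] F panel [-0.8  1.   0.3] M tool [0.09 0.86 0.03]
```

```bash
python3 -m crank '[[1,[0,0,0.7],[0,0,0]],[1,[0,0,0],[0,0,0]],[1,[0,0,0],[0,0,0]]]'|grep force; python3 chk.py;python3 -m crank '[[1,[0,0,0.7],[0,0,0]],[1,[0,0,0],[0,0,0]],[1,[0,0,0],[0,0,0]]]'|grep force; python3 chk.py
```

```text
wrist_force: [-0.1, -0.5, -2.7]
gripper_force: 60.4
rel [-0.49  0.24  0.26] turn [-0.   -0.06 -0.  ] F panel [-0.2 -0.4  0.5] M tool [-0.03  0.91  0.07]
wrist_force: [-0.3, 0.0, -3.1]
gripper_force: 60.5
rel [-0.4   0.2  -0.41] turn [-0.01 -0.05 -0.  ] F panel [-0.6  0.   0.3] M tool [0.02 0.9  0.06]
```

```bash
for i in 1; do python3 -m crank '[[1,[0,0,0.6],[0,0,0]],[1,[0,0,0],[0,0,0]],[1,[0,0,0],[0,0,0]]]'|grep force; python3 chk.py; done; python3 -m crank '[[1,[0,0,0.5],[0,0,0]],[1,[0,0,0],[0,0,0]],[1,[0,0,0],[0,0,0]]]'|grep force; python3 chk.py
```

```text
wrist_force: [-3.8, 0.7, 2.8]
gripper_force: 61.6
rel [-0.44  0.21 -0.48] turn [-0.02 -0.04 -0.02] F panel [-0.1  0.8  7.1] M tool [-0.12  0.95 -0.05]
wrist_force: [-8.8, 0.7, 7.2]
gripper_force: 62.3
rel [-0.47  0.2  -0.51] turn [-0.02 -0.03 -0.03] F panel [-1.7  0.8 13.6] M tool [-0.25  1.06 -0.07]
```

Flush contact: the force rose to 13.6 N without further motion. Now I ease off and open only part way, so the fingers clear the pins, then back out.

```bash
python3 -m crank '[[1,[0,0,-0.5],[0,0,0]],[1,[0,0,0],[0,0,0]],[0.2,[0,0,0],[0,0,0]],[0.1,[0,0,0],[0,0,0]],[0,[0,0,0],[0,0,0]],[0,[0,0,0],[0,0,0]],[0,[0,0,0],[0,0,0]],[0,[0,0,0],[0,0,0]]]';python3 chk.py
```

```text
clock: 17.5
ee_pos: [0.5778, -0.2626, 0.1247]
ee_rot: [0.3, -0.007, 0.954, 0.002]
wrist_force: [0.1, -0.3, 0.5]
width: 0.499
gripper_force: 0.0
rel [-0.49  0.25 -1.09] turn [-0.   -0.06 -0.01] F panel [ 1.7 -0.3  3. ] M tool [ 0.    0.46 -0.06]
```

Released, with no contact left on the tool. Backing out along the normal.

```bash
python3 -m crank '[[0,[0,0,-10],[0,0,0]],[0,[0,0,-20],[0,0,0]],[0,[0,0,-35],[0,0,0]],[0,[0,0,-45],[0,0,0]],[0,[0,0,-45],[0,0,0]],[0,[0,0,-25],[0,0,0]],[0,[0,0,0],[0,0,0]],[0,[0,0,0],[0,0,0]]]'
python3 - <<'E'
from h import *
p,d,m=grab('wrist');cv2.imwrite('pics/end.png',p);w=cloud(d,m)
q=p.astype(int);k=(p.max(-1)<120)&(abs((w-np.array([.5968,-.2641,.1009]))@PR[:,2]-.006)<.004)
W=(w[k]-np.array([.5968,-.2641,.1009]))@PR;print(k.sum(),np.median(W[:,2]));print(np.percentile(W,[2,98],axis=0).round(3))
n=np.linalg.svd(W-W.mean(0),full_matrices=0)[2][2];print('plate normal',n)
E
```

```text
clock: 18.5
ee_pos: [0.4745, -0.2638, 0.2717]
ee_rot: [0.3, -0.006, 0.954, 0.002]
wrist_force: [-0.5, 0.7, -0.2]
width: 0.498
gripper_force: 0.0
7660 0.006690522439797675
[[-0.151 -0.236  0.003]
 [ 0.095  0.078  0.009]]
plate normal [ 0.00580824 -0.00591897  0.99996561]
```

View pics/end.png

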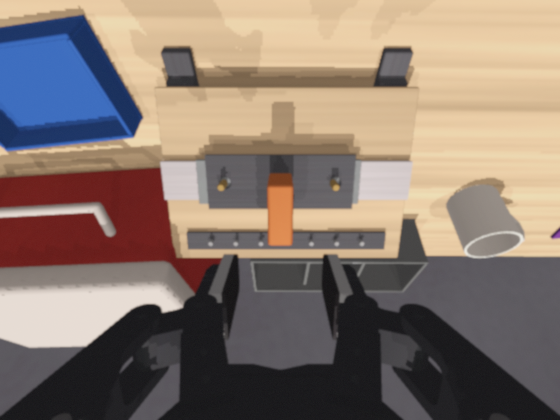

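The hook sits flat on the bar with both pins through its holes at (222,184) and (335,184). Its nose points up the slope at (280,240), the gripper is clear, and the tray and mug in view are undisturbed.

```bash
python3 -c "
from bench import *
print(job_done())"
```

```text
the job is handed in; nothing more can be done
None
```

The orange hook hangs flush on both brass pins with its nose up the slope, released and handed in at about 18.6 s; pressing it home took about 14 N, and the gripper touched no other bench object (the judge returned no verdict).

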